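# Close the drum control box and hold its start key turned

### The arm

A 6-joint arm with a two-finger parallel gripper is mounted at the origin on the work surface. World frame = base frame: x ahead of the robot, y to its left, z up, the work surface at z = 0. Lengths are in m, angles in rad, forces in N, time in s.
With the tool pointing down it reaches from about 0.35 to 0.775 m from the base axis. Payload 7.3 kg.
Tool frame: the origin (TCP) lies at the very end of the fingers, on their centre line; the grasp point (between the pads) lies 19 mm behind it; z points along the fingers, y is the line along which they close (so a half turn about z gives the same grasp; the last joint's range is limited). The gripper opens to 92 mm and grips with 3 to 60 N. Pads are 19 mm wide; open, the fingers measure 130 mm over their backs; the gripper's body (75 mm by 190 mm) begins 47 mm behind the grasp point.
Start: joints at [-1.313, 0.342, 1.524, -0, 1.275, -0.146], TCP at [0.206, -0.483, 0.227] pointing down, gripper open.
Joint ranges: [-2.53, 2.53], [-0.77, 2.02], [0.04, 2.7], [-1, 4.14], [0.28, 2.66], [-3.11, 3.11]. Speed limits (rad/s): [2.57, 2.57, 3.14, 3.14, 3.14, 3.14].

### API

Orientations are given as [roll, pitch, yaw] about the fixed x, y, z axes, in that order (R = Rz(yaw) Ry(pitch) Rx(roll)).
In Python, from cell import robot gives the robot as it stands.
- The arm moves only by the tool apply_moves, never from a script. Its argument "motion" is text: rows parted by semicolons, each of 7 numbers parted by spaces: the opening in per cent of the stroke, from 0 (shut) to 100 (fully open), then the shift along the tool's x, y, z in cm, then the turn, a rotation vector about the tool's x, y, z in rad. A call has 1 to 20 rows; each row shifts and turns the commanded pose from where the row before left it, along the tool's axes as they then stand; what a row does not reach is not made up. A row lasts 1/8 s, in which the tool goes at most 62.5 mm and 10.7 degrees, less where a joint would pass 70% of its speed; a pose out of reach is approached as far as the arm can. A call with a gripper value outside its range is refused whole. The fingers move at their own pace and stop on an object; "force" is the grip in N (left out, the last holds). Time passes only in rows, so rows that do not move let the fingers close. It gives the time, the measured TCP pose, the force, the opening and the grip force at its end, in the units of the state.
- robot.observe(): the state, without advancing time (a new reading comes with each control period).
- robot.read_camera(name): name is "scene" or "top"; returns a dict with "img" (480x640x3 uint8, red, green, blue), "fovy" (degrees; the focal length in pixels is half the picture's height over the tangent of half this angle, whatever the lens; pixels are square), "cx", "cy" (the principal point, pixels), "R" (3x3) and "t" (3): a world point X has camera coordinates R X + t. Camera axes: x right, y down, z forward; pixel columns grow to the right and rows downward; lengths in m; the calibration is good to about 2 mm. A picture is of the moment at which its call begins. There is no depth.
- robot.hand_in(): hands the job in; it is judged then, once.
Trained networks look in a picture, given as the dict that the camera call returned (one of the last four; its "shot" number tells which), for a name from the list of things; names that differ only in an ending like _2 or _b are one class to them, and where a whole thing is asked for, a point or a joint stands for the part that bears it (a point fixed in the world has none). Each returns a list of dicts, best first, with "score" (0 to 1); they miss things now and then, are a little off and sometimes report something else, mostly with a low value. They report only what shows in the picture. A call takes as long as a camera call. They do not tell look-alikes from the thing itself.
- robot.search_frame(target, picture): "centre" ([x, y, z] in m, in world coordinates, good to about 4 mm: the middle of the surface that is visible of it).
- robot.trace(target, picture): "pixels" (480x640 bool, what is visible of it).
The state is a dict: "time": time; "qpos": joint angles; "qvel": joint speeds; "joint_efforts": joint torques, N m; "tool_pos": TCP position; "tool_rot": TCP orientation; "contact_force": force on the tool from outside, world axes, zero at the start; "torque": the same for the moment, N m; "opening": finger opening in m; "grip_force": force on a finger pad.
Only numpy, scipy, OpenCV 4.12 (cv2) and the standard library are available. Lean on these libraries where they do the work, as an engineer would, in place of code of your own. Each camera call takes 0.05 s, during which the arm holds its last target. There are 200 camera calls.

### The job

Get the ring-polishing drum going from its control box: first press the box's loose cover plate down until it snaps flat onto the box. Then take the key with the rectangular bow from the key block and push it fully home in the key switch on the box: its tumblers stick, so wiggle it past them, turning it to and fro under a light push, and do not force it. Turn it a quarter clockwise against the spring and finish while still gripping it, held turned. Leave the two other keys standing in the block and the rest of the bench as it is.

Things in the scene. Friction and masses are not known exactly. Their poses are not given: they have to be found in the camera images.
- station: grey control box fixed to the bench, 130 (x) by 230 (y) by 65 mm high; origin: centre of its underside, z up. On top, in its frame: cover seat at x 0, y +58 mm; square steel nose of the key switch at x -15, y -75, face 73 mm above the bench; black stop mushroom (38 mm across, to 97 mm above the bench) at x +34, y -18; small lamp (to 80 mm) at x -36, y -16
- cover_top (a point): centre of the upper face of the loose aluminium cover plate, 90 (x) by 76 (y) by 4 mm. Its snap tongues (at y +-22 mm below it) stand on sprung balls in the box: it starts level but 8 to 9 mm proud. 10 to 20 N on its middle snaps it down; its upper face is then 69 mm above the bench, 4 mm over the box top
- key_bow (a point): centre of the bow of the key to use: dark rectangle 32 mm wide (x), 10 thick (y, pinch across this), 38 high. Key upright, blade down: shoulder (underside of a 20 mm round collar) 27 mm below this point, then a straight steel blade 12 (x) by 5 mm (y) down to 60 mm below this point. Works either way round (half turn). About 100 g
- key_round_bow (a point): centre of the bow of another key, with a round bow 38 mm in diameter and 10 mm thick; to be left standing in the block
- key_tee_bow (a point): 12 mm below the axis of the T-bar (46 mm long, 12 mm thick) of a third key; to be left standing in the block
- key_block: bamboo block fixed to the bench, 44 (x) by 190 (y) by 40 mm high, origin at the centre of its underside. Slots from above at y -62, 0, +62 mm; in each a key stands, shoulder on the block's top, bow's wide side along the block's y. Which key is in which slot changes. Lift a key straight up by over 33 mm to free it
- lock_mouth (a point): centre of the round keyhole (14.5 mm, 2.5 mm bevel round it) in the fixed square steel nose (34 mm) of the key switch, on its face. z up; x: the keyway's long side at rest, shown by two black marks beside the hole, in line with the box's x. The key goes straight down; home, its shoulder lies on the face (bow centre 27 mm above this point)
- lock_plug (a joint): angle of the key switch's plug, rad: 0 at rest (blade's wide side along the marks), growing clockwise seen from above, stop at 1.57. Its slot begins 19 mm below the nose's face. A spring returns it to 0 when let go (0.02 N m at rest, 0.07 at the stop). The blade has 0.13 rad of play: turn the key 0.1 to 0.2 rad farther than the plug shall go
- cover_seat (a point): centre of the cover plate's seat on the box top, 65 mm above the bench
- ring_a: loose sawn bamboo ring, 40 mm across, 22 mm high, lying on the bench; bystander
- ring_b: loose sawn bamboo ring, 34 mm across, 20 mm high; bystander
- ring_c: loose sawn bamboo ring, 44 mm across, 24 mm high; bystander
- tube: loose upright bamboo tube, 96 mm across, 150 mm high; bystander
- brush: loose hand brush, 200 mm long; bystander
- lock_discs: two sticky disc tumblers over the plug, unseen, 5 mm thick, tops 7 and 13 mm below the nose's face, each with a slot like the plug's. The upper stands 0.5 to 0.8 rad counterclockwise (from above) of the marks, the lower 0.5 to 0.8 clockwise. Turn the key under a light push (5 to 12 N) till it drops in; a disc then turns with it (0.06 N m). Over 80 N damages them
Things that resemble listed ones, but are neither listed nor needed, are in the scene too. Of the things that look like the part that bears cover_top, the middle-sized one is meant.

How it is judged:
On the way, in this order (a step that is already met when the one before it is completed fails the run):
1. the cover plate is snapped down level on the box (z of cover_top in the frame of station below 0.0708 m and angle between cover_top's own z axis and vertical below 0.03 rad), for 0.3 s.
2. the key with the rectangular bow is fully home in the key switch, not yet turned (z of key_bow in the frame of lock_mouth below 0.0295 m and horizontal distance between key_bow and lock_mouth below 0.005 m and value of joint lock_plug below 0.5 rad), for 0.1 s.
3. the key switch is turned a quarter clockwise and kept there (value of joint lock_plug above 1.25 rad), for 0.5 s.
At the end, for the whole second after the job is handed in: Fingers still grip the rectangular-bow key (over 3 N); it is home (bow centre under 31 mm above the nose face, within 6 mm of its axis), plug held beyond 1.25 rad; cover down (top under 70.8 mm, level within 0.03 rad, within 5 mm of its seat); the other keys upright (all of step 1 and value of joint lock_plug above 1.25 rad and z of key_bow in the frame of lock_mouth below 0.031 m and horizontal distance between key_bow and lock_mouth below 0.006 m and contact force between the fingers and key above 3 N and horizontal distance between cover_top and cover_seat below 0.005 m and angle between each of key_round_bow, key_tee_bow's own z axis and vertical below 0.2 rad); the arm keeps its last pose, push and grip.
It fails at once if the tumblers are forced (more than 80 N) (contact force between key and lock_discs above 80 N).
It fails at once if one of the other keys is moved by more than 15 mm (distance of any of key_round_bow, key_tee_bow from where it was at the start of the episode above 0.015 m).
It fails at once if a bystander is moved by more than 30 mm (distance of any of ring_a, ring_b, ring_c, tube, brush from where it was at the start of the episode above 0.03 m).
It also fails if it takes over 67 s, if anything falls off the work surface, if the arm or the gripper's body presses on something with over 40 N, if the wrist force passes 120 N, or if a joint passes its speed limit or range.

## Working session

There is one attempt and no reset: what is moved stays moved. The work goes in short steps, Python scripts to look and compute and a tool call to move; the robot and the scene stay as the last step left them, time stands still between calls to the robot, and variables do not carry over. Pictures are saved under pics/ and viewed, at most 10 in all, crops included, and the job is handed in when it is done.

Besides the shell and the picture viewer there is one more tool, called after ">>>" as name(argument=value, ...), one argument or row to a line, values as JSON. apply_moves: Moves the arm, as the interface text tells. Its arguments: {"type":"object","properties":{"motion":{"type":"string"},"force":{"type":"number"}},"required":["motion"]}

```bash
mkdir -p pics; cat > h.py <<'E'
from cell import robot
import numpy as np, cv2
def save(p,name,crop=None,scale=1):
    im=p["img"][:,:,::-1]
    if crop: im=im[crop[1]:crop[3],crop[0]:crop[2]]
    cv2.imwrite("pics/"+name,cv2.resize(im,None,fx=scale,fy=scale,interpolation=cv2.INTER_CUBIC))
def K(p):
    f=240/np.tan(np.radians(p["fovy"])/2); return np.array([[f,0,p["cx"]],[0,f,p["cy"]],[0,0,1]])
def proj(p,X):
    c=np.array(p["R"])@np.asarray(X,float)+np.array(p["t"]); u=K(p)@c; return u[:2]/u[2]
def onz(p,uv,z):
    R=np.array(p["R"]);t=np.array(p["t"]); o=-R.T@t; d=R.T@np.linalg.inv(K(p))@np.array([uv[0],uv[1],1.]); return o+d*(z-o[2])/d[2]
E
python3 - <<'E'
from h import *
s=robot.observe(); print({k:np.round(v,3) for k,v in s.items()})
for n in("scene","top"):
    p=robot.read_camera(n); save(p,n+"0.png")
    print(n,p["fovy"],p["cx"],p["cy"],np.round(-np.array(p["R"]).T@np.array(p["t"]),3), p.keys())
    for t in("station","cover_top","key_bow","key_round_bow","key_tee_bow","key_block","lock_mouth","cover_seat","tube","brush"):
        try:
            for r in robot.search_frame(t,p)[:4]: print(t,round(r["score"],2),np.round(r["centre"],3),np.round(proj(p,r["centre"])))
        except Exception as e: print(t,e)
E
```

```text
{'time': np.float64(0.0), 'qpos': array([-1.313,  0.343,  1.525, -0.   ,  1.275, -0.146]), 'qvel': array([-0.001, -0.001, -0.001, -0.   , -0.001, -0.001]), 'joint_efforts': array([-1.0000e-03, -4.3125e+01, -2.4422e+01,  7.2000e-02,  5.6000e-02,
       -0.0000e+00]), 'tool_pos': array([ 0.206, -0.482,  0.226]), 'tool_rot': array([-3.14 , -0.   ,  0.404]), 'contact_force': array([-0.472,  0.554, -0.845]), 'torque': array([ 0.009, -0.011, -0.008]), 'grip_force': np.float64(0.0), 'opening': np.float64(0.092)}
scene 42.65254987460038 315.35668577943176 240.80288516709933 [1.215 0.367 1.174] dict_keys(['img', 'fovy', 'cx', 'cy', 'R', 't', 'shot'])
station 0.68 [ 0.627 -0.119  0.068] [242. 247.]
cover_top 0.89 [ 0.406 -0.007  0.026] [333. 205.]
cover_top 0.81 [ 0.613 -0.053  0.075] [272. 252.]
cover_top 0.61 [ 0.394 -0.208  0.014] [262. 176.]
key_bow 0.69 [0.56  0.16  0.073] [373. 271.]
key_round_bow 0.48 [0.576 0.283 0.075] [425. 299.]
key_tee_bow 0.72 [0.567 0.228 0.082] [402. 284.]
key_tee_bow 0.28 [ 0.625 -0.118  0.065] [244. 247.]
key_block 0.91 [0.58 0.23 0.04] [398. 299.]
lock_mouth 
[... 331 characters left out ...]
374 0.032 1.156] dict_keys(['img', 'fovy', 'cx', 'cy', 'R', 't', 'shot'])
station 0.98 [ 0.59  -0.132  0.064] [388. 221.]
cover_top 0.88 [ 0.608 -0.048  0.08 ] [355. 211.]
cover_top 0.73 [ 0.405 -0.006  0.022] [335. 294.]
cover_top 0.55 [ 0.392 -0.203  0.011] [412. 301.]
key_bow 0.5 [0.553 0.158 0.084] [270. 230.]
key_round_bow 0.6 [0.472 0.48  0.107] [132. 258.]
key_tee_bow 0.61 [0.563 0.221 0.083] [245. 226.]
key_block 0.7 [0.563 0.218 0.036] [249. 229.]
key_block 0.53 [ 0.486 -0.164  0.022] [397. 264.]
lock_mouth 0.88 [ 0.586 -0.132  0.064] [388. 222.]
cover_seat 0.86 [ 0.59  -0.132  0.066] [388. 221.]
tube 0.59 [0.472 0.481 0.11 ] [131. 258.]
brush 0.91 [ 0.536 -0.441  0.018] [504. 248.]
```

View pics/scene0.png

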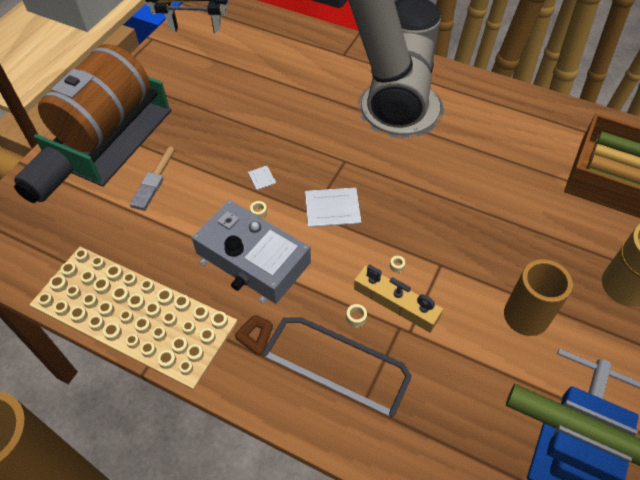

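View pics/top0.png

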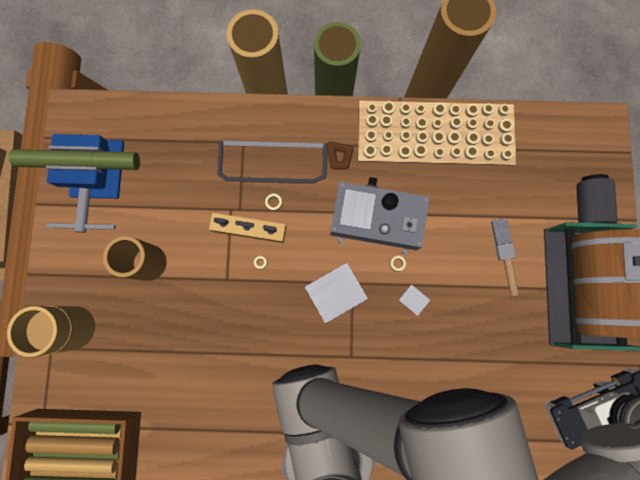

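Scene picture: control box near (250,250) with the white cover plate at (272,252), lock nose at (228,218), mushroom at (233,245); key block at (398,297) with three keys. Loose plates at (333,205) and (262,177) are look-alikes. Now close crops and the geometry.

```bash
cat > m.py <<'E'
from h import *
ims=[]
for n,cs in(("scene",[(190,195,320,305),(345,250,455,335)]),("top",[(325,170,435,255),(200,200,295,250)])):
    p=robot.read_camera(n); 
    for c in cs:
        ims.append(cv2.resize(p["img"][c[1]:c[3],c[0]:c[2],::-1],(400,300),interpolation=cv2.INTER_CUBIC))
    for t in("station","cover_top","key_block"):
        for r in robot.trace(t,p)[:3]:
            m=r["pixels"].astype(np.uint8)
            c,_=cv2.findContours(m,cv2.RETR_EXTERNAL,cv2.CHAIN_APPROX_NONE); c=max(c,key=cv2.contourArea)
            z={"station":.065,"cover_top":.0775,"key_block":.04}[t]
            w=np.array([onz(p,q[0],z)[:2] for q in c]).astype(np.float32)
            print(n,t,round(r["score"],2),m.sum(),c.reshape(-1,2).mean(0).round(),cv2.minAreaRect(w))
    for t in("key_bow","key_round_bow","key_tee_bow"):
        for r in robot.trace(t,p)[:4]:
            ys,xs=np.nonzero(r["pixels"]); print(n,t,round(r["score"],2),len(xs),xs.min(),xs.max(),ys.min(),ys.max(),xs.mean().round(1),ys.mean().round(1))
cv2.imwrite("pics/comp.png",np.vstack([np.hstack(ims[:2]),np.hstack(ims[2:])]))
E
python3 m.py
```

```text
scene station 0.69 5788 [251. 253.] ((0.6291877627372742, -0.10393109917640686), (0.2562221586704254, 0.1778501570224762), 80.80128479003906)
scene cover_top 0.85 1330 [271. 252.] ((0.6148667931556702, -0.05373362824320793), (0.08079858869314194, 0.09320496767759323), 81.94398498535156)
scene cover_top 0.81 1890 [332. 206.] ((0.44619864225387573, 0.010200746357440948), (0.10349587351083755, 0.11936607211828232), 32.15311050415039)
scene key_block 0.73 2024 [397. 299.] ((0.5794177055358887, 0.22448930144309998), (0.19742095470428467, 0.06760947406291962), 82.99964141845703)
scene key_bow 0.63 214 367 380 264 283 373.2 274.0
scene key_round_bow 0.68 193 367 380 265 282 373.2 273.3
scene key_round_bow 0.65 257 417 434 294 312 425.3 302.7
scene key_tee_bow 0.59 226 390 410 277 297 399.3 286.8
scene key_tee_bow 0.54 216 390 405 255 271 397.3 263.3
top station 0.89 4167 [379. 215.] ((0.6079312562942505, -0.11104269325733185), (0.2316030114889145, 0.18024501204490662), 81.10237884521484)
top cover_top 0.95 2033 [336. 293.] ((0.40740618109703064, -0.0050638094544410706), (0.10219382494688034, 0.1188974529504776), 31.501901626586914)
top cover_top 0.82 1080 [357. 209.] ((0.6146567463874817, -0.053067076951265335), (0.0774979218840599, 0.09058932214975357), 82.04786682128906)
top cover_top 0.82 510 [414. 300.] ((0.39402055740356445, -0.19456493854522705), (0.058227989822626114, 0.05156645178794861), 52.435821533203125)
top key_bow 0.39 121 262 276 225 235 269.1 229.2
top key_round_bow 0.44 85 213 227 218 226 220.3 221.7
```

View pics/comp.png

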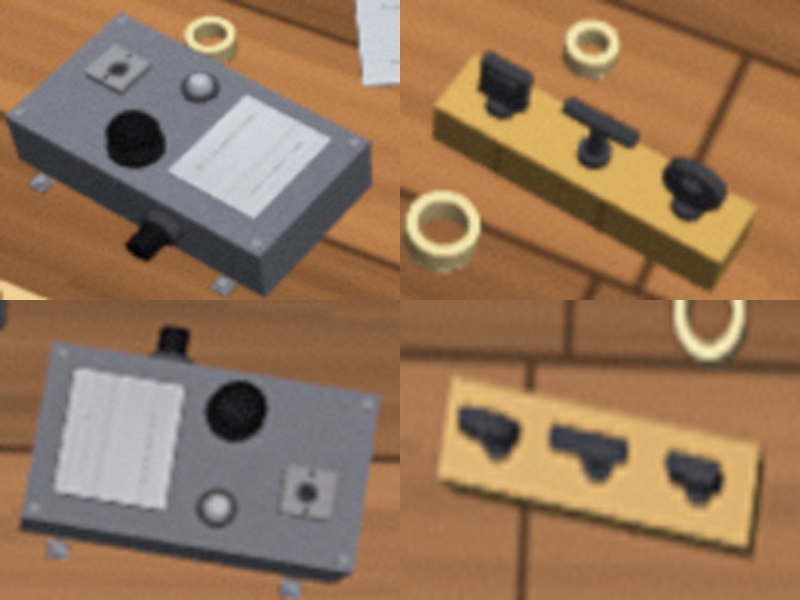

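The rectangular-bow key is the one at scene (373,274) and top (270,229), nearest the box. The middle key is the tee and the far one is round. The nose is at scene ≈(229,220) and top ≈(409,225). Now refining by fitting models to the dark key and bright nose pixels.

```bash
cat > fit.py <<'E'
from h import *
from scipy.optimize import minimize
P={n:robot.read_camera(n) for n in("scene","top")}
S=8
def poly(p,pts,roi):
    m=np.zeros(((roi[3]-roi[1])*S,(roi[2]-roi[0])*S),np.uint8)
    for X in pts:
        q=np.array([(proj(p,x)-[roi[0],roi[1]]+.5)*S for x in X]); cv2.fillConvexPoly(m,cv2.convexHull(q.astype(np.float32)).astype(np.int32),1)
    return cv2.resize(m.astype(np.float32),None,fx=1/S,fy=1/S,interpolation=cv2.INTER_AREA)
def rot(yaw,pts,x,y):
    c,s=np.cos(yaw),np.sin(yaw); return [(x+c*a-s*b,y+s*a+c*b,z) for a,b,z in pts]
def box(cx,cy,z0,z1): return [(a*cx/2,b*cy/2,z) for a in(-1,1) for b in(-1,1) for z in(z0,z1)]
def cyl(r,z0,z1): return [(r*np.cos(t),r*np.sin(t),z) for t in np.linspace(0,6.28,24) for z in(z0,z1)]
def fit(cams,parts,masks,rois,x0,yaw=None):
    def cost(v):
        y=v[2] if yaw is None else yaw; e=0
        for n in cams:
            e+=np.abs(poly(P[n],[rot(y,q,v[0],v[1]) for q in parts],rois[n])-masks[n]).sum()
        return e
    n=len(x0); sx=np.array([x0]+[np.array(x0)+np.eye(n)[i]*(.006 if i<2 else .1) for i in range(n)])
    r=minimize(cost,x0,method="Nelder-Mead",options=dict(initial_simplex=sx,xatol=2e-4,fatol=.01)); return r.x.round(4),round(r.fun,1)
def masks(kind,rois,thr):
    o={}
    for n,r in rois.items():
        g=P[n]["img"][r[1]:r[3],r[0]:r[2]].astype(np.float32)
        o[n]=np.clip(thr(g),0,1)
    return o
if __name__=="__main__":
    C=("scene","top")
    kr={"scene":(362,258,386,288),"top":(258,218,281,240)}
    km=masks("key",kr,lambda g:(150-g[...,0])/90)
    key=[box(.010,.032,.048,.086),cyl(.010,.040,.046),cyl(.005,.04,.05)]
    nr={"scene":(212,204,246,234),"top":(398,212,421,238)}
    nm=masks("n",nr,lambda g:(g.mean(2)-120)/40)
    for n in C: print(n,np.round(km[n].sum()),np.round(nm[n].sum()),P[n]["img"][nr[n][1]:nr[n][3],nr[n][0]:nr[n][2]].mean(2)[::4,::3].astype(int).tolist())
    for cs in (C,("scene",),("top",)):
        print("key",cs,fit(cs,key,km,kr,[.56,.16],-.12), fit(cs,key,km,kr,[.56,.16,-.12]))
        print("nose",cs,fit(cs,[box(.034,.034,.073,.073)],nm,nr,[.58,-.183],-.14))
    r={"scene":(345,258,450,335),"top":(200,205,295,250)}
    bm=masks("b",r,lambda g:(g[...,0]-g[...,2]-0)*0)
    v=masks("x",r,lambda g:(g[...,0]-165)/20)
    print("block",fit(("top",),[box(.044,.190,.04,.04)],{"top":cv2.morphologyEx(v["top"],cv2.MORPH_CLOSE,np.ones((13,13)))},r,[.568,.218,-.12]))
E
python3 fit.py
```

```text
scene 194.0 288.0 [[121, 130, 130, 129, 132, 130, 129, 125, 130, 133, 135, 135], [124, 121, 123, 125, 128, 131, 129, 128, 131, 130, 127, 131], [120, 123, 130, 129, 132, 156, 136, 131, 128, 127, 128, 126], [127, 128, 129, 141, 162, 156, 150, 157, 144, 133, 130, 129], [126, 127, 152, 163, 141, 55, 72, 158, 134, 122, 127, 127], [126, 125, 123, 86, 133, 160, 157, 109, 126, 129, 126, 126], [128, 127, 128, 126, 125, 90, 98, 126, 129, 130, 129, 125], [128, 127, 131, 126, 128, 127, 131, 130, 130, 126, 126, 128]]
top 80.0 109.0 [[122, 123, 122, 121, 125, 124, 121, 125], [121, 123, 126, 124, 119, 122, 121, 121], [122, 120, 147, 149, 138, 148, 150, 119], [122, 119, 152, 77, 54, 150, 139, 123], [121, 112, 152, 148, 140, 148, 129, 122], [120, 122, 120, 119, 105, 105, 123, 123], [124, 123, 123, 123, 121, 124, 124, 125]]
key ('scene', 'top') (array([0.5617, 0.1615]), np.float64(104.4)) (array([ 0.5609,  0.1628, -0.3052]), np.float64(94.1))
nose ('scene', 'top') (array([ 0.5791, -0.1851]), np.float64(357.1))
key ('scene',) (array([0.5609, 0.1632]), np.float64(60.4)) (array([ 0.5599,  0.1617, -0.4255]), np.float64(50.0))
nose ('scene',) (array([ 0.5783, -0.185 ]), np.float64(224.1))
key ('top',) (array([0.5614, 0.1616]), np.float64(43.7)) (array([ 0.5612,  0.1617, -0.3082]), np.float64(39.9))
nose ('top',) (array([ 0.5828, -0.1853]), np.float64(118.4))
block (array([ 0.5703,  0.2246, -0.1241]), np.float64(897.4))
```

```bash
cat > nose.py <<'E'
from fit import *
nr={"scene":(212,204,246,234),"top":(398,212,421,238)}
nm=masks("n",nr,lambda g:(g.mean(2)-133)/18)
for n in nm:
    nm[n]=cv2.morphologyEx(cv2.medianBlur(nm[n].astype(np.float32),3),cv2.MORPH_CLOSE,np.ones((9,9)))
for cs in (("scene","top"),("scene",),("top",)):
    print(cs,fit(cs,[box(.034,.034,.073,.073)],nm,nr,[.58,-.183],-.14),fit(cs,[box(.034,.034,.073,.073)],nm,nr,[.58,-.183,-.14]))
for n,r in nr.items():
    g=P[n]["img"][r[1]:r[3],r[0]:r[2]].astype(float).mean(2); Y,X=np.mgrid[r[1]:r[3],r[0]:r[2]]
    c=proj(P[n],(.580,-.185,.073)); w=np.clip(120-g,0,80)*(np.hypot(X-c[0],Y-c[1])<5)
    uv=((w*X).sum()/w.sum(),(w*Y).sum()/w.sum()); print(n,np.round(uv,1),onz(P[n],uv,.072).round(4))
E
python3 nose.py
```

```text
('scene', 'top') (array([ 0.58  , -0.1855]), np.float64(98.2)) (array([ 0.5797, -0.1853, -0.1943]), np.float64(96.4))
('scene',) (array([ 0.5789, -0.1849]), np.float64(23.7)) (array([ 0.5786, -0.1849, -0.1437]), np.float64(23.9))
('top',) (array([ 0.5815, -0.1866]), np.float64(69.1)) (array([ 0.5831, -0.1866, -0.1399]), np.float64(68.9))
scene [228. 220.] [ 0.5811 -0.183   0.072 ]
top [409.  224.3] [ 0.5807 -0.1837  0.072 ]
```

>>> apply_moves(
  motion="0 4.54 -1.95 0 0 0 0;0 4.54 -1.95 0 0 0 0;0 4.54 -1.95 0 0 0 0;0 4.54 -1.95 0 0 0 0;0 4.54 -1.95 0 0 0 0;0 4.54 -1.95 0 0 0 0;0 4.54 -1.95 0 0 0 0;0 4.54 -1.95 0 0 0 0;0 4.54 -1.95 0 0 0 0;0 4.54 -1.95 0 0 0 0;0 4.54 -1.95 2 0 0 0;0 4.54 -1.95 3 0 0 0;0 0 0 3 0 0 0;0 0 0 2 0 0 0;0 0 0 0 0 0 0;0 0 0 0 0 0 0",
  force=20,
)

```text
time: 4.0
tool_pos: [0.6159, -0.0538, 0.1277]
tool_rot: [3.141, -0.001, 0.404]
contact_force: [-0.3, -0.1, 0.4]
opening: 0.0005
grip_force: 0.0
```

```bash
cat > d.py <<'E'
import sys
from h import *
from scipy.spatial.transform import Rotation as Ro
s=robot.observe(); R=Ro.from_euler("xyz",s["tool_rot"]).as_matrix()
def report():
    print("t",round(float(s["time"]),2),"pos",s["tool_pos"].round(4),"rot",s["tool_rot"].round(3),"F",s["contact_force"].round(1),"T",s["torque"].round(2),"grip",round(float(s["grip_force"]),1),"open",round(float(s["opening"]),4),"q6",s["qpos"][5].round(3))
report()
if len(sys.argv)>3:
    v=[float(a) for a in sys.argv[1:]]
    print("shift cm",(R.T@(np.array(v[:3])-s["tool_pos"])*100).round(2))
    if len(v)>3:
        dy=(v[3]-s["tool_rot"][2]+np.pi)%(2*np.pi)-np.pi; Rt=Ro.from_euler("xyz",[np.pi,0,s["tool_rot"][2]+dy]).as_matrix()
        print("turn z",-dy,"rotvec",Ro.from_matrix(R.T@Rt).as_rotvec().round(3))
E
python3 d.py .615 -.053 .085 .404
```

```text
t 4.0 pos [ 0.6159 -0.0538  0.1277] rot [ 3.141e+00 -1.000e-03  4.040e-01] F [-0.3 -0.1  0.4] T [-0.01 -0.02 -0.  ] grip 0.0 open 0.0005 q6 0.956
shift cm [-0.06 -0.11  4.27]
turn z -0.0003930201882287321 rotvec [ 0.001 -0.001 -0.   ]
```

>>> apply_moves(
  motion="0 -0.06 -0.1 2 0 0 0;0 0 0 2 0 0 0;0 0 0 0.5 0 0 0;0 0 0 0.3 0 0 0;0 0 0 0.2 0 0 0;0 0 0 0.2 0 0 0;0 0 0 0.2 0 0 0",
)

```text
time: 4.88
tool_pos: [0.615, -0.053, 0.0734]
tool_rot: [3.14, -0.001, 0.404]
contact_force: [1.3, 1.0, 4.3]
opening: 0.0003
grip_force: 1.8
```

>>> apply_moves(
  motion="0 0 0 0.15 0 0 0;0 0 0 0.15 0 0 0;0 0 0 0.1 0 0 0;0 0 0 0.1 0 0 0",
)

```text
time: 5.38
tool_pos: [0.6142, -0.0528, 0.0692]
tool_rot: [3.141, 0.0, 0.404]
contact_force: [-7.4, 1.2, 17.6]
opening: 0.0003
grip_force: 9.0
```

>>> apply_moves(
  motion="0 0 0 0.1 0 0 0;0 0 0 0.1 0 0 0;0 0 0 0 0 0 0",
)

```text
time: 5.75
tool_pos: [0.6142, -0.0528, 0.0691]
tool_rot: [3.141, -0.001, 0.404]
contact_force: [-10.7, 1.4, 25.2]
opening: 0.0001
grip_force: 12.6
```

>>> apply_moves(
  motion="0 0 0 -3 0 0 0;0 0 0 -3 0 0 -0.174;50 0 0 0 0 0 -0.174;50 0 0 0 0 0 -0.174;50 0 0 0 0 0 -0.174;50 0 0 0 0 0 -0.174;50 0 0 0 0 0 -0.173;50 4.1 -1.58 0 0 0 0;50 4.14 -1.58 0 0 0 0;50 4.14 -1.58 0 0 0 0;50 4.14 -1.58 0 0 0 0;50 4.14 -1.58 0 0 0 0;50 0 0 0 0 0 0;50 0 0 0 0 0 0",
)

```text
time: 7.5
tool_pos: [0.5615, 0.1616, 0.1254]
tool_rot: [-3.141, 0.001, 1.447]
contact_force: [0.0, 0.5, -0.1]
opening: 0.046
grip_force: 0.0
```

```bash
python3 d.py .5615 .162 .052 1.447; python3 - <<'E'
from fit import *
for n in P:
    p=P[n]
    for r in robot.trace("cover_top",p):
        m=r["pixels"].astype(np.uint8); c,_=cv2.findContours(m,3,1); c=max(c,key=cv2.contourArea)
        w=np.array([onz(p,q[0],.069)[:2] for q in c]).astype(np.float32); print(n,round(r["score"],2),cv2.minAreaRect(w))
a=[cv2.resize(P["scene"]["img"][190:320,190:350,::-1],(400,325)),cv2.resize(P["scene"]["img"][215:345,320:480,::-1],(400,325))]
cv2.imwrite("pics/c2.png",np.hstack(a))
E
```

```text
t 7.5 pos [0.5615 0.1616 0.1254] rot [-3.141e+00  1.000e-03  1.447e+00] F [ 0.   0.5 -0.1] T [-0.03 -0.16 -0.  ] grip 0.0 open 0.046 q6 0.273
shift cm [ 0.05 -0.    7.34]
turn z 0.00034644089523938604 rotvec [-0.     0.001  0.   ]
scene 0.69 ((0.4405376613140106, 0.007139816880226135), (0.10349060595035553, 0.12049282342195511), 30.992244720458984)
scene 0.65 ((0.6148672699928284, -0.0537479966878891), (0.07961586862802505, 0.08979354798793793), 80.70430755615234)
scene 0.63 ((0.4358307123184204, -0.18032458424568176), (0.06045493483543396, 0.04956211522221565), 50.66521453857422)
top 0.91 ((0.6141869425773621, -0.05438588559627533), (0.07829209417104721, 0.0904969573020935), 81.48394775390625)
top 0.91 ((0.40631645917892456, -0.005761094391345978), (0.1035889983177185, 0.12187210470438004), 32.29524230957031)
top 0.78 ((0.3949928879737854, -0.19520914554595947), (0.05776405334472656, 0.048411574214696884), 50.44076156616211)
```

View pics/c2.png

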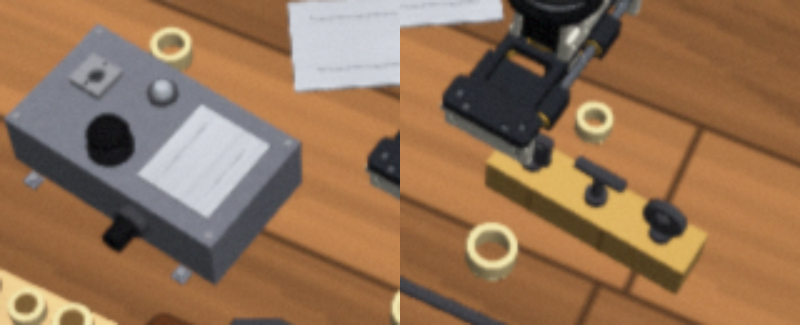

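The cover now lies flat: both cameras agree for a height of 69 mm. The gripper stands over the rectangular key at (535,150) in the crop. Next I descend and grip.

>>> apply_moves(
  motion="50 0.05 0 2.3 0 0 0;50 0 0 2 0 0 0;50 0 0 1.5 0 0 0;50 0 0 1.5 0 0 0;50 0 0 0 0 0 0;0 0 0 0 0 0 0;0 0 0 0 0 0 0;0 0 0 0 0 0 0;0 0 0 0 0 0 0;0 0 0 0 0 0 0",
  force=20,
)

```text
time: 8.95
tool_pos: [0.5604, 0.1625, 0.0526]
tool_rot: [-3.139, 0.0, 1.447]
contact_force: [-4.2, 0.5, 2.6]
opening: 0.0099
grip_force: 20.0
```

>>> apply_moves(
  motion="0 0 -0.1 0 0 0 0;0 0 0 0 0 0 0;0 0 0 -0.8 0 0 0;0 0 0 -1 0 0 0;0 0 0 -1.5 0 0 0;0 0 0 -2 0 0 0;0 0 0 -3 0 0 0;0 0 0 -3 0 0 0;0 0 0 0 0 0 0;0 0 0 0 0 0 0",
  force=45,
)

```text
time: 10.2
tool_pos: [0.5605, 0.1624, 0.1655]
tool_rot: [3.141, 0.0, 1.447]
contact_force: [-0.0, 0.0, -2.3]
opening: 0.0097
grip_force: 45.0
```

```bash
python3 d.py .5805 -.184 .150 2.9996; python3 - <<'E'
from fit import *
s=robot.observe(); print([proj(P[n],s["tool_pos"]).round() for n in P])
u=proj(P["scene"],s["tool_pos"]).astype(int); v=proj(P["top"],s["tool_pos"]).astype(int)
a=[cv2.resize(P[n]["img"][w[1]-45:w[1]+45,w[0]-50:w[0]+50,::-1],(400,360),interpolation=cv2.INTER_CUBIC) for n,w in(("scene",u),("top",v))]
cv2.imwrite("pics/c3.png",np.hstack(a))
E
```

```text
t 10.2 pos [0.5605 0.1624 0.1655] rot [3.141 0.    1.447] F [-0.   0.  -2.3] T [-0.04 -0.08  0.01] grip 45.0 open 0.0097 q6 0.275
shift cm [-34.13   6.27   1.55]
turn z -1.5529122433776568 rotvec [-0.     0.    -1.553]
[array([377., 247.]), array([265., 221.])]
```

View pics/c3.png

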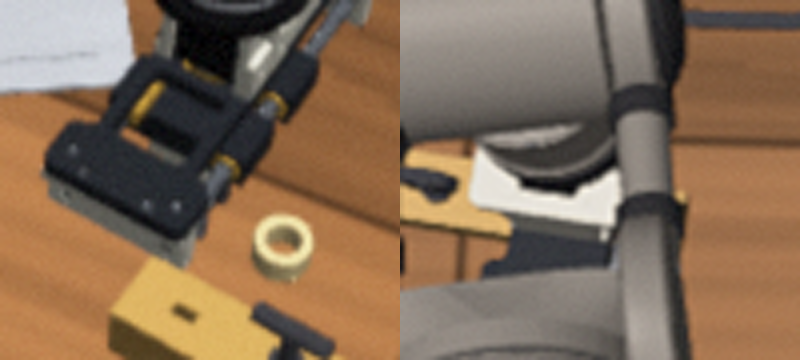

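```bash
python3 - <<'E'
from fit import *
p=P["scene"]; r=(364,272,383,288); g=p["img"][r[1]:r[3],r[0]:r[2]].astype(float).mean(2); Y,X=np.mgrid[r[1]:r[3],r[0]:r[2]]
w=np.clip(115-g,0,80)*(np.hypot((X-373.3)/1.4,Y-280)<4); uv=((w*X).sum()/w.sum(),(w*Y).sum()/w.sum()); print(np.round(uv,1),onz(p,uv,.039).round(4)); print(g.astype(int))
# collar expected at scene
s=robot.observe()
E
```

```text
[372.7 279.8] [0.5601 0.1622 0.039 ]
[[170 170 170 168 168 170 170 165 166 169 170 169 165 156 143 135 135 135
  138]
 [169 166 169 167 168 168 171 170 166 167 168 169 166 164 161 149 138 135
  136]
 [167 166 168 167 168 167 170 166 167 169 170 166 167 165 167 161 156 150
  139]
 [166 167 167 167 166 169 167 169 164 167 165 165 166 167 166 168 164 161
  155]
 [167 166 167 167 169 168 167 167 166 168 166 166 169 168 168 167 166 168
  165]
 [169 167 169 167 168 167 162 142 157 161 169 168 166 166 166 170 168 167
  164]
 [170 168 168 169 166 155 127  91 111 128 152 163 166 167 165 166 168 165
  169]
 [168 167 169 169 164 141  97  70  68  84 112 135 158 168 169 168 169 168
  168]
 [168 166 168 170 165 151 119  88  69  63  75  91 128 158 166 168 170 168
  165]
 [167 168 169 169 170 164 156 140 113  81  67  87 140 162 168 169 168 168
  168]
 [170 166 167 170 167 167 168 164 153 137 113 120 159 166 170 166 165 167
  166]
 [169 168 169 168 171 169 170 165 165 163 154 155 167 168 168 167 169 171
  168]
 [164 166 167 168 171 168 167 166 168 167 165 165 169 167 166 167 169 170
  164]
 [127 149 162 168 166 169 168 165 167 172 168 166 169 168 168 168 167 170
  166]
 [ 79 104 125 149 163 167 167 167 168 168 168 168 168 167 167 165 169 168
  167]
 [ 60  65  78 108 134 163 165 169 168 167 169 164 167 167 166 166 167 165
  168]]
```

>>> apply_moves(
  motion="0 0 0 -1 0 0 -0.1726;0 0 0 0 0 0 -0.1726;0 0 0 0 0 0 -0.1726;0 0 0 0 0 0 -0.1726;0 0 0 0 0 0 -0.1726;0 0 0 0 0 0 -0.1726;0 0 0 0 0 0 -0.1726;0 0 0 0 0 0 -0.1726;0 0 0 0 0 0 -0.1726;0 -0.98 -4.86 0 0 0 0;0 -0.98 -4.86 0 0 0 0;0 -0.98 -4.86 0 0 0 0;0 -0.98 -4.86 0 0 0 0;0 -0.98 -4.86 0 0 0 0;0 -0.98 -4.86 0 0 0 0;0 -0.98 -4.86 0 0 0 0;0 0 0 0 0 0 0;0 0 0 0 0 0 0",
)

```text
time: 12.65
tool_pos: [0.5802, -0.1835, 0.1749]
tool_rot: [3.141, -0.001, 3.0]
contact_force: [0.0, 0.7, -0.8]
opening: 0.0099
grip_force: 45.0
```

```bash
python3 d.py .5805 -.184 .128 3.0; python3 - <<'E'
from fit import *
s=robot.observe(); t=s["tool_pos"]
print([proj(P[n],t+[0,0,-.0455]).round(1) for n in P],[proj(P[n],[.5805,-.184,.073]).round(1) for n in P])
u=proj(P["scene"],[t[0],t[1],.12]).astype(int)
cv2.imwrite("pics/c4.png",cv2.resize(P["scene"]["img"][u[1]-45:u[1]+45,u[0]-50:u[0]+50,::-1],(600,540),interpolation=cv2.INTER_CUBIC)); print(u)
E
```

```text
t 12.65 pos [ 0.5802 -0.1835  0.1749] rot [ 3.141e+00 -1.000e-03  3.000e+00] F [ 0.   0.7 -0.8] T [ 0.14 -0.13 -0.02] grip 45.0 open 0.0099 q6 -1.861
shift cm [-0.04 -0.05  4.69]
turn z -0.0003493890211370143 rotvec [ 0.001 -0.001 -0.   ]
[array([224.8, 203.9]), array([413.4, 219.9])] [array([227.6, 219.4]), array([409.2, 224.3])]
[225 206]
```

View pics/c4.png

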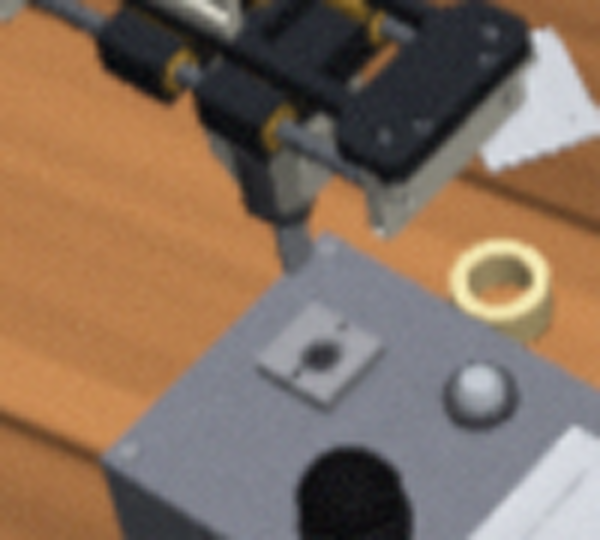

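>>> apply_moves(
  motion="0 -0.06 0 1.5 0 0 0;0 0 0 1.5 0 0 0;0 0 0 1.5 0 0 0;0 0 0 0 0 0 0;0 0 0 0 0 0 0",
)

```text
time: 13.38
tool_pos: [0.5814, -0.1841, 0.1309]
tool_rot: [-3.141, 0.0, 3.0]
contact_force: [0.0, -0.3, -0.9]
opening: 0.0096
grip_force: 45.0
```

```bash
python3 d.py .5808 -.1835 .128 3.0; python3 - <<'E'
from fit import *
s=robot.observe(); t=s["tool_pos"]
for n in P: print(n,proj(P[n],t+[0,0,-.0455]).round(1),proj(P[n],[.5805,-.184,.073]).round(1))
a=[cv2.resize(P["scene"]["img"][195:235,205:250,::-1],(675,600),interpolation=cv2.INTER_CUBIC)]
cv2.imwrite("pics/c5.png",np.hstack(a))
E
```

```text
t 13.38 pos [ 0.5814 -0.1841  0.1309] rot [-3.141  0.     3.   ] F [ 0.  -0.3 -0.9] T [ 0.09 -0.19  0.01] grip 45.0 open 0.0096 q6 -1.862
shift cm [0.07 0.06 0.29]
turn z 0.00016339425323508294 rotvec [-0.  0.  0.]
scene [226.6 216.3] [227.6 219.4]
top [410.3 222.9] [409.2 224.3]
```

View pics/c5.png

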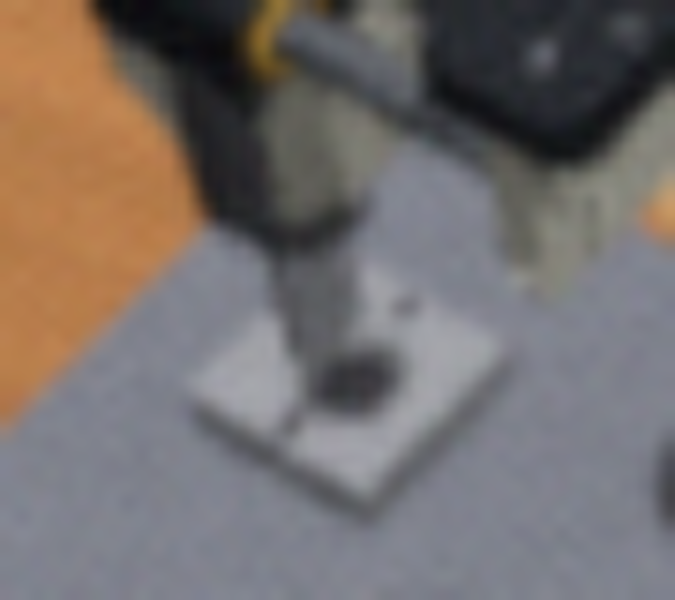

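Scene crop: the blade tip at about (226,218) px hangs just above the keyhole, which is at about (228.5,220), and it's aligned with the marks. Now I go down gently.

>>> apply_moves(
  motion="0 0.05 0.05 0.5 0 0 0;0 0 0 0.4 0 0 0;0 0 0 0.4 0 0 0;0 0 0 0.3 0 0 0;0 0 0 0 0 0 0",
)

```text
time: 14.1
tool_pos: [0.5811, -0.1836, 0.1172]
tool_rot: [-3.141, 0.002, 3.0]
contact_force: [-5.4, 1.9, 13.7]
opening: 0.01
grip_force: 45.0
```

>>> apply_moves(
  motion="0 0.1 0.03 0 0 0 0;0 0.1 0.03 0 0 0 0;0 0 0 0 0 0 0",
)

```text
time: 14.48
tool_pos: [0.5805, -0.1834, 0.1173]
tool_rot: [-3.14, 0.006, 3.0]
contact_force: [-0.4, 1.0, 12.5]
opening: 0.0101
grip_force: 45.0
```

>>> apply_moves(
  motion="0 0 0 0 0 0 -0.1;0 0 0 0 0 0 -0.1;0 0 0 0 0 0 -0.1;0 0 0 0 0 0 -0.1;0 0 0 0 0 0 -0.08;0 0 0 0 0 0 0",
)

```text
time: 15.22
tool_pos: [0.5808, -0.1841, 0.1175]
tool_rot: [-3.136, 0.005, -2.802]
contact_force: [0.1, -1.0, 12.2]
opening: 0.0098
grip_force: 45.0
```

>>> apply_moves(
  motion="0 0 0 0 0 0 -0.06;0 0 0 0 0 0 -0.06;0 0 0 0 0 0 -0.06;0 0 0 0 0 0 -0.06;0 0 0 0 0 0 -0.06;0 0 0 0 0 0 -0.06",
)

```text
time: 15.98
tool_pos: [0.5813, -0.1842, 0.1177]
tool_rot: [-3.134, 0.003, -2.441]
contact_force: [1.0, -2.9, 10.4]
opening: 0.0098
grip_force: 45.0
```

```bash
python3 d.py; python3 - <<'E'
from fit import *
p=P["scene"]
cam=-np.array(p["R"]).T@np.array(p["t"])
for t in([.5814,-.1841,.1309],[.5802,-.1835,.1749]):
    t=np.array(t); d=cam-t; d[2]=0; d/=np.linalg.norm(d)
    for off in(.0455,.0485,.0515):
        sh=t-[0,0,off-.033]; c=np.array([proj(p,sh+[.01*np.cos(a),.01*np.sin(a),0]) for a in np.linspace(0,6.28,60)])
        tip=np.array(rot(-.142,box(.012,.005,t[2]-off,t[2]-off),t[0],t[1])); q=np.array([proj(p,x) for x in tip])
        print(off,"collar low",c[c[:,1].argmax()].round(1),"x",c[:,0].min().round(1),c[:,0].max().round(1),"tip",q.round(1)[::2].tolist())
cv2.imwrite("pics/c6.png",cv2.resize(p["img"][190:235,200:255,::-1],(733,600),interpolation=cv2.INTER_CUBIC))
E
```

```text
t 15.97 pos [ 0.5813 -0.1842  0.1177] rot [-3.134e+00  3.000e-03 -2.441e+00] F [ 1.  -2.9 10.4] T [-0.26 -0.4   0.02] grip 45.0 open 0.0098 q6 -2.703
0.0455 collar low [224.2 210.9] x 220.1 229.4 tip [[227.5, 214.0], [229.3, 215.1], [224.1, 217.6], [225.8, 218.6]]
0.0485 collar low [224.3 211.7] x 220.3 229.5 tip [[227.7, 214.8], [229.5, 215.9], [224.3, 218.4], [226.0, 219.4]]
0.0515 collar low [224.5 212.6] x 220.5 229.7 tip [[227.9, 215.6], [229.6, 216.7], [224.4, 219.2], [226.2, 220.3]]
0.0455 collar low [221.9 197.9] x 217.8 227.3 tip [[225.5, 201.5], [227.3, 202.5], [221.9, 205.1], [223.7, 206.1]]
0.0485 collar low [222.1 198.8] x 218.0 227.5 tip [[225.7, 202.3], [227.5, 203.4], [222.1, 205.9], [223.9, 207.0]]
0.0515 collar low [222.3 199.7] x 218.2 227.7 tip [[225.8, 203.2], [227.6, 204.2], [222.3, 206.8], [224.1, 207.8]]
```

View pics/c6.png

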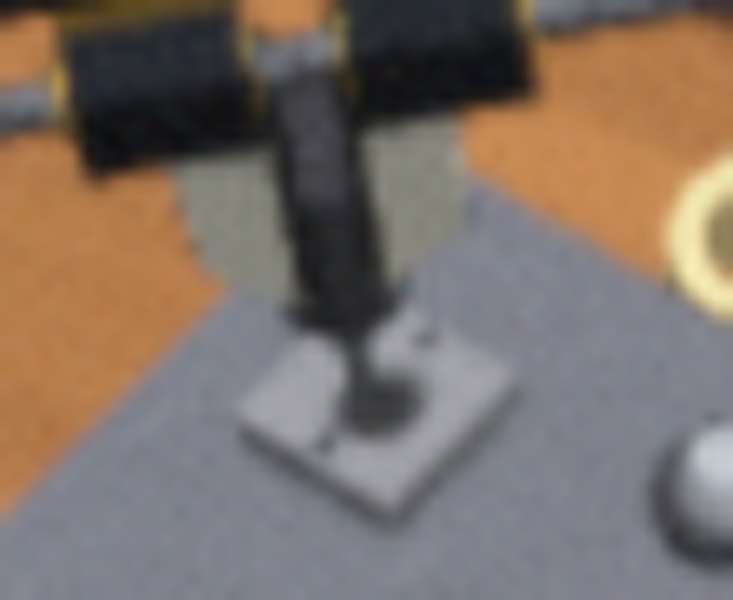

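```bash
python3 - <<'E'
from fit import *
p=P["scene"]; s=robot.observe(); t=s["tool_pos"]
for z in(.072,.0715): print([ (proj(p,x)).round(1).tolist() for x in rot(s["tool_rot"][2],box(.012,.005,z,z),t[0],t[1])[::2]])
print("hole",onz(p,(228.2,219.5),.072),onz(p,(228.0,220.0),.072),"neartip",onz(p,(226.5,218.75),.072))
g=p["img"][208:228,216:238].astype(int).mean(2).astype(int); print(g)
g=p["img"][208:228,216:238].astype(int); print((g[...,2]-g[...,0]))
E
```

```text
[[229.0, 221.8], [226.8, 222.2], [228.2, 217.6], [226.0, 218.0]]
[[229.1, 221.9], [226.8, 222.3], [228.3, 217.7], [226.0, 218.1]]
hole [ 0.5796485  -0.18321539  0.072     ] [ 0.58103395 -0.18289095  0.072     ] neartip [ 0.57955865 -0.18770857  0.072     ]
[[128 128 129 126 126 105  44  34  40  40  37  41  74 124 130 129 132 134
  136 134 133 136]
 [131 128 133 129 126 114  45  31  40  39  40  41  63 124 126 131 132 132
  134 135 132 137]
 [129 129 129 129 128 118  62  30  36  41  38  38  53 106 113 133 130 133
  132 133 135 133]
 [132 131 132 130 130 117  71  37  35  36  42  37  48  79 100 128 134 135
  135 134 136 137]
 [135 133 133 133 130 111  78  47  37  37  39  42  46  67 112 133 134 130
  132 134 132 133]
 [133 136 135 131 129 113  63  41  35  43  41  43  55  91 142 147 135 133
  135 132 133 131]
 [132 135 131 135 131 121  77  54  47  44  43  56  99 138 159 148 133 141
  133 133 135 136]
 [133 134 131 131 132 130 127 131 106  70  55  83 142 161 157 127 125 152
  149 138 137 134]
 [133 135 133 132 138 139 155 158 146 114  67  92 150 158 156 146 151 161
  162 155 144 142]
 [137 
[... 2178 characters left out ...]
5   2   4   2  10   6   6   8
    6   6   8   4]
 [ 13  11   9   7  10   6  10   6   7   7   7   4   4   6   5   7   8   7
    5   6   5   8]
 [ 15  13   5   6   7   7   5   8   5   6   6   5   4   3   8   9   8   6
    8   5   9  13]
 [ 16  13   7   8   8   5   7   6   8   8   8   5   7   7   6   5   7   4
    6   8  11  11]
 [ 12  14  13  11   8   6   7   8   6   6   8   5   8   7   6   3   5   7
    6  13  14  15]
 [ 15  13  14  13  11   7   7   6   5   9   5   6   7   7   5   5   5  11
   13  12  17  15]
 [ 13  15  12  14  13  12  11   8   7   8   6   5   5   8   8   6   8   9
   12  15  12  13]
 [ 16  14  13  12  15  13  16  13  11   7   6   4   4   8   7   6  10  13
   16  15  12  17]]
```

>>> apply_moves(
  motion="0 0 0 -0.3 0 0 0;0 0 0 -0.3 0 0 0.15;0 0 0 0 0 0 0.05;0 0 0 0 0 0 0;0 0 0 0 0 0 0",
)

```text
time: 16.8
tool_pos: [0.5786, -0.1825, 0.1203]
tool_rot: [3.141, -0.001, -2.642]
contact_force: [-0.2, -0.2, -0.9]
opening: 0.0097
grip_force: 45.0
```

```bash
python3 d.py .5797 -.183 .1209; cat > tip.py <<'E'
from fit import *
p=P["scene"]; s=robot.observe(); t=s["tool_pos"]
print("blade pred",[proj(p,[t[0],t[1],t[2]-o]).round(1).tolist() for o in(.02,.03,.04,.0455)])
print(p["img"][206:224,216:238].astype(int).mean(2).astype(int)); print(p["R"][0])
E
python3 tip.py
```

```text
t 16.8 pos [ 0.5786 -0.1825  0.1203] rot [ 3.141e+00 -1.000e-03 -2.642e+00] F [-0.2 -0.2 -0.9] T [ 0.08 -0.12 -0.01] grip 45.0 open 0.0097 q6 -2.502
shift cm [-0.07 -0.1  -0.06]
blade pred [[227.0, 211.6], [227.6, 214.3], [228.2, 217.1], [228.5, 218.5]]
[[124 124 123 122 122  98  43  35  40  39  43  41  75 121 124 123 122 124
  128 130 133 132]
 [127 127 125 122 123 107  48  34  39  43  41  37  60 117 123 125 125 125
  132 139 135 132]
 [126 124 124 123 123 113  58  35  38  40  37  35  60 117 124 123 126 132
  132 132 133 132]
 [127 125 126 124 122 112  66  37  38  35  37  38  52 103 118 114 130 138
  132 133 135 132]
 [127 130 129 133 129 119  83  44  41  41  38  41  50  86  89  94 129 137
  137 136 133 134]
 [131 133 136 134 135 127  82  41  36  37  40  39  47  62  70 103 131 131
  131 131 136 132]
 [134 133 133 133 136 126 108  57  40  35  40  39  39  56  93 126 131 132
  133 131 132 135]
 [131 134 132 133 135 131 129 102  67  51  39  39  51  88 137 144 139 136
  133 134 136 131]
 [132 132 132 132 132 134 134 137 135 121  72  61  76 116 154 154 134 138
  137 134 134 136]
 [135 134
[... 166 characters left out ...]
7 146 139]
 [134 134 135 134 144 158 163 163 164 160 134  69  71  88 132 148 159 163
  165 161 159 154]
 [134 134 138 144 156 160 164 164 163 159 122  72  68  76  95 120 152 163
  164 166 162 157]
 [132 137 143 157 164 161 161 163 155 124  93  59  67  69  76 110 143 164
  161 163 161 139]
 [132 140 152 163 163 163 166 164 150 105  70  60  62  71  76 107 150 164
  163 159 137 112]
 [131 128 138 156 159 167 168 161 147 105  76  66  69  70  96 130 160 165
  160 139 113 109]
 [132 120 100 119 144 156 159 153 123 119 112  96  94 103 128 154 164 157
  140 111 102 120]
 [134 127 106  92 104 124 141 129 105 145 150 146 143 145 154 160 158 136
  111 103 117 130]]
[-0.45106321  0.89244676 -0.00898635]
```

>>> apply_moves(
  motion="0 -0.1 -0.08 0 0 0 0;0 0 0 0.3 0 0 0;0 0 0 0.3 0 0 0;0 0 0 0.2 0 0 0;0 0 0 0 0 0 0",
)

```text
time: 17.52
tool_pos: [0.581, -0.1832, 0.1169]
tool_rot: [-3.138, 0.003, -2.643]
contact_force: [-7.0, 2.3, 23.4]
opening: 0.0096
grip_force: 45.0
```

```bash
python3 - <<'E'
from fit import *
p=P["scene"]; s=robot.observe(); t=s["tool_pos"]; print(t)
for off in(.0455,.0485,.0515):
    c=np.array([proj(p,[t[0]+.01*np.cos(a),t[1]+.01*np.sin(a),t[2]-off+.033]) for a in np.linspace(0,6.28,60)]); print(off,c[c[:,1].argmax()].round(1),c[:,0].min().round(1),c[:,0].max().round(1))
print(p["img"][204:224,216:238].astype(int).mean(2).astype(int))
E
```

```text
[ 0.5809867  -0.18314988  0.11687734]
0.0455 [225.5 214.8] 221.5 230.6
0.0485 [225.6 215.6] 221.6 230.8
0.0515 [225.8 216.5] 221.8 231.0
[[121 123 120 113  68  47  66  68  68  56  59 103 121 124 124 124 119 124
  117 134 135 133]
 [121 122 120 115  82  45  54  57  57  48  46  85 120 123 126 124 124 122
  124 130 134 137]
 [126 122 121 121 103  40  38  41  40  35  43  76 120 125 124 121 121 126
  125 133 136 132]
 [125 123 125 123 110  49  35  38  42  42  36  63 117 122 125 121 124 124
  126 134 134 132]
 [121 124 125 125 109  57  35  37  40  39  35  57 117 123 124 127 121 127
  131 136 136 132]
 [124 123 123 125 118  78  38  38  40  41  38  52 103 121 126 123 127 125
  136 135 134 136]
 [127 128 127 126 120  97  38  38  40  41  37  43  88 117 123 127 131 129
  133 134 132 135]
 [133 127 131 127 126 108  41  36  33  38  40  44  79 113 105 130 133 135
  135 129 133 135]
 [136 135 135 137 132 117  61  34  37  38  38  43  65  82  87 128 135 135
  130 130 135 131]
 [134 135 131 134 132 122  61  37  37  37  36  37  50  68 104 140 138 137
  136 130 135 134]
 [132 133 136 132 132 125  87  54
[... 197 characters left out ...]
4  68  93 151 155 144 147 160
  158 154 146 138]
 [133 135 132 137 142 157 162 165 160 134  73  70  87 124 138 146 160 165
  166 163 159 153]
 [134 136 137 143 156 161 164 163 161 143  69  65  77  88 102 125 152 163
  164 163 162 156]
 [136 138 145 154 161 164 162 166 153 122  70  68  75  65  79 109 147 161
  160 164 159 138]
 [135 139 154 162 167 165 168 161 147 103  71  59  74  69  71 107 148 163
  163 156 137 112]
 [133 129 137 157 163 165 165 160 143 106  70  62  71  74  95 133 157 167
  159 136 109 110]
 [131 123  98 116 145 158 162 152 123 115 106  88  90 107 130 159 164 157
  141 110 101 116]
 [131 127 104  90 103 127 144 132 104 148 148 148 145 150 155 160 160 137
  111 104 115 130]]
```

>>> apply_moves(
  motion="0 0 0 -0.1 0 0 0;0 0.15 0 0 0 0 0;0 0.15 0 0 0 0 0;0 0 0 0 0 0 0",
)

```text
time: 18.12
tool_pos: [0.5799, -0.1837, 0.117]
tool_rot: [-3.138, 0.006, -2.643]
contact_force: [0.1, 4.9, 14.0]
opening: 0.0096
grip_force: 45.0
```

>>> apply_moves(
  motion="0 -0.2 0 0 0 0 0;0 -0.2 0 0 0 0 0;0 -0.2 0 0 0 0 0;0 0 0 0 0 0 0",
)

```text
time: 18.62
tool_pos: [0.5818, -0.1826, 0.1168]
tool_rot: [-3.139, -0.002, -2.642]
contact_force: [-11.5, -1.4, 21.0]
opening: 0.0101
grip_force: 45.0
```

>>> apply_moves(
  motion="0 0.3 0 -0.3 0 0 0;0 0 0 -0.2 0 0 0;0 0 0 0 0 0 0;0 0 0 0 0 0 0",
)

```text
time: 19.12
tool_pos: [0.5802, -0.1827, 0.1184]
tool_rot: [3.141, -0.0, -2.643]
contact_force: [0.2, -0.5, -0.5]
opening: 0.0097
grip_force: 45.0
```

>>> apply_moves(
  motion="0 0.2 0 0 0 0 0;0 0.2 0 0 0 0 0;0 0 0 0 0 0 0",
)

```text
time: 19.5
tool_pos: [0.5764, -0.1848, 0.1186]
tool_rot: [3.141, -0.0, -2.643]
contact_force: [-0.1, -0.3, -1.0]
opening: 0.0097
grip_force: 45.0
```

>>> apply_moves(
  motion="0 -0.4 0 0 0 0 0;0 -0.4 0 0 0 0 0;0 0 0 0 0 0 0",
)

```text
time: 19.88
tool_pos: [0.584, -0.1806, 0.1187]
tool_rot: [-3.141, 0.0, -2.643]
contact_force: [0.5, -0.0, -0.6]
opening: 0.01
grip_force: 45.0
```

>>> apply_moves(
  motion="0 0.47 0 -0.1 0 0 0;0 0 0 -0.1 0 0 0.16;0 0 0 0 0 0 0.16;0 0 0 0 0 0 0.16;0 0 0 0 0 0 0.16;0 0 0 0 0 0 0;0 0 0 0 0 0 0",
)

```text
time: 20.75
tool_pos: [0.5794, -0.1833, 0.1208]
tool_rot: [-3.141, 0.0, 3.003]
contact_force: [-0.6, 0.2, -1.5]
opening: 0.0099
grip_force: 45.0
```

```bash
python3 d.py .580 -.183 .12 3.0; python3 - <<'E'
from fit import *
p=P["scene"]; s=robot.observe(); t=s["tool_pos"]
k=16; x0,y0,x1,y1=210,200,248,234
im=cv2.resize(p["img"][y0:y1,x0:x1,::-1],None,fx=k,fy=k,interpolation=cv2.INTER_CUBIC)
def q(X): return tuple(((proj(p,X)-[x0,y0]+.5)*k).astype(int).tolist())
def loop(pts,col): cv2.polylines(im,[np.array([q(x) for x in pts])],True,col,1)
z=t[2]-.0445
R=lambda zz:[rot(s["tool_rot"][2],[(a*.006,b*.0025,zz)],t[0],t[1])[0] for a,b in((1,1),(1,-1),(-1,-1),(-1,1))]
loop(R(z),(0,0,255)); loop(R(z+.033),(0,0,255))
loop([(t[0]+.01*np.cos(a),t[1]+.01*np.sin(a),z+.033) for a in np.linspace(0,6.2,30)],(0,255,255))
loop([(.580+.00725*np.cos(a),-.183+.00725*np.sin(a),.073) for a in np.linspace(0,6.2,30)],(0,255,0))
cv2.imwrite("pics/c7.png",im); print(im.shape)
E
```

```text
t 20.75 pos [ 0.5794 -0.1833  0.1208] rot [-3.141  0.     3.003] F [-0.6  0.2 -1.5] T [ 0.06 -0.18  0.02] grip 45.0 open 0.0099 q6 -1.865
shift cm [-0.05  0.04  0.08]
turn z 0.003111355978443253 rotvec [-0.     0.     0.003]
(544, 608, 3)
```

View pics/c7.png

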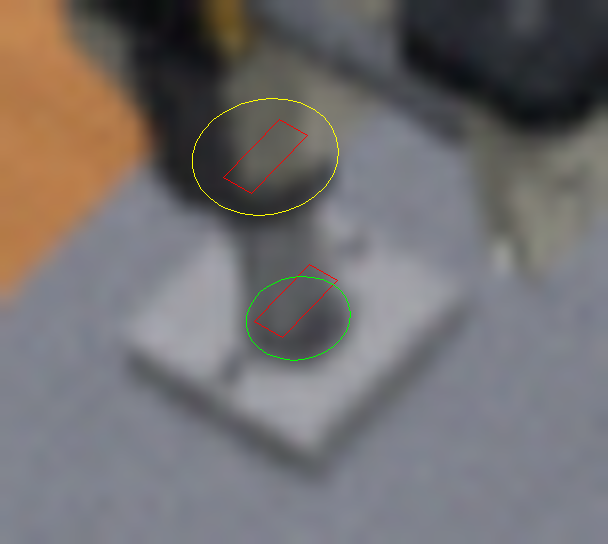

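>>> apply_moves(
  motion="0 0 0.18 0 0 0 0;0 0 0 0.3 0 0 0;0 0 0 0.2 0 0 0;0 0 0 0.1 0 0 0;0 0 0 0 0 0 0",
)

```text
time: 21.48
tool_pos: [0.5803, -0.1816, 0.1166]
tool_rot: [-3.141, 0.002, 3.001]
contact_force: [-2.8, 0.5, 10.2]
opening: 0.0095
grip_force: 45.0
```

>>> apply_moves(
  motion="0 0.1 0 0 0 0 0;0 0.1 0 0 0 0 0;0 0.1 0 0 0 0 0;0 0 0 0 0 0 0",
)

```text
time: 21.98
tool_pos: [0.5782, -0.1815, 0.1151]
tool_rot: [-3.141, 0.004, 3.0]
contact_force: [5.6, -1.2, 0.6]
opening: 0.0097
grip_force: 45.0
```

>>> apply_moves(
  motion="0 -0.12 -0.04 0 0 0 0;0 0 0 0.2 0 0 0;0 0 0 0.2 0 0 0;0 0 0 0 0 0 0",
)

```text
time: 22.48
tool_pos: [0.5784, -0.182, 0.1112]
tool_rot: [-3.141, 0.002, 3.0]
contact_force: [2.8, -3.0, 3.9]
opening: 0.0098
grip_force: 45.0
```

>>> apply_moves(
  motion="0 -0.08 -0.08 0.1 0 0 0;0 0 0 0.1 0 0 0;0 0 0 0 0 0 0",
)

```text
time: 22.85
tool_pos: [0.5787, -0.1822, 0.1108]
tool_rot: [-3.141, 0.001, 3.0]
contact_force: [-1.5, 0.4, 14.9]
opening: 0.0098
grip_force: 45.0
```

>>> apply_moves(
  motion="0 0 0 -0.05 0 0 -0.1;0 0 0 0 0 0 -0.1;0 0 0 0 0 0 -0.1;0 0 0 0 0 0 -0.1;0 0 0 0 0 0 -0.05;0 0 0 0 0 0 -0.05;0 0 0 0 0 0 0",
)

```text
time: 23.72
tool_pos: [0.5785, -0.1827, 0.1105]
tool_rot: [-3.14, 0.0, -2.782]
contact_force: [-0.2, -3.4, 9.7]
opening: 0.0097
grip_force: 45.0
```

>>> apply_moves(
  motion="0 0 -0.05 0 0 0 -0.05;0 0 0 0 0 0 -0.05;0 0 0 0 0 0 -0.05;0 0 0 0 0 0 0",
)

```text
time: 24.22
tool_pos: [0.5786, -0.1834, 0.1091]
tool_rot: [-3.141, -0.001, -2.633]
contact_force: [2.5, -4.2, 0.4]
opening: 0.0094
grip_force: 45.0
```

>>> apply_moves(
  motion="0 0 -0.09 0.15 0 0 0;0 0 0 0.15 0 0 0;0 0 0 0.1 0 0 0;0 0 0 0 0 0 0",
)

```text
time: 24.72
tool_pos: [0.5789, -0.1836, 0.1053]
tool_rot: [3.141, -0.001, -2.633]
contact_force: [-0.4, -2.2, 4.1]
opening: 0.0096
grip_force: 45.0
```

>>> apply_moves(
  motion="0 0 -0.04 0.1 0 0 0;0 0 0 0.05 0 0 0.1;0 0 0 0 0 0 0.15;0 0 0 0 0 0 0.15;0 0 0 0 0 0 0.15;0 0 0 0 0 0 0.1;0 0 0 0 0 0 0",
)

```text
time: 25.6
tool_pos: [0.5793, -0.1843, 0.1049]
tool_rot: [-3.141, 0.0, 2.999]
contact_force: [-2.6, -3.2, 9.2]
opening: 0.0093
grip_force: 45.0
```

>>> apply_moves(
  motion="0 0.03 -0.06 0 0 0 0.1;0 0 0 0 0 0 0.1;0 0 0 0 0 0 0.1;0 0 0 0 0 0 0.1;0 0 0 0 0 0 0.05;0 0 0 0 0 0 0.05;0 0 0 0 0 0 0",
)

```text
time: 26.48
tool_pos: [0.579, -0.1845, 0.1042]
tool_rot: [-3.142, 0.0, 2.5]
contact_force: [-0.1, -2.6, 5.7]
opening: 0.0099
grip_force: 45.0
```

>>> apply_moves(
  motion="0 0 0 0.05 0 0 0.05;0 0 0 0 0 0 0.05;0 0 0 0 0 0 0.05;0 0 0 0 0 0 0",
)

```text
time: 26.98
tool_pos: [0.579, -0.1845, 0.1036]
tool_rot: [-3.141, 0.0, 2.35]
contact_force: [0.5, -3.6, 5.1]
opening: 0.0099
grip_force: 45.0
```

>>> apply_moves(
  motion="0 0 0 0.1 0 0 0;0 0 0 0.1 0 0 0;0 0 0 0 0 0 0",
)

```text
time: 27.35
tool_pos: [0.5787, -0.1844, 0.1012]
tool_rot: [-3.141, -0.001, 2.35]
contact_force: [-0.5, -2.3, 4.5]
opening: 0.0097
grip_force: 45.0
```

>>> apply_moves(
  motion="0 0 0 0.1 0 0 0;0 0 0 0.15 0 0 0;0 0 0 0.1 0 0 0;0 0 0 0 0 0 0",
)

```text
time: 27.85
tool_pos: [0.5789, -0.1844, 0.0988]
tool_rot: [-3.142, 0.0, 2.35]
contact_force: [-2.5, -2.0, 10.9]
opening: 0.01
grip_force: 45.0
```

>>> apply_moves(
  motion="0 0 0 0 0 0 -0.1;0 0 0 0 0 0 -0.1;0 0 0 0 0 0 -0.1;0 0 0 0 0 0 -0.1;0 0 0 0 0 0 -0.1;0 0 0 0 0 0 -0.05;0 0 0 0 0 0 -0.05;0 0 0 0 0 0 0",
)

```text
time: 28.85
tool_pos: [0.579, -0.1846, 0.0982]
tool_rot: [-3.141, 0.0, 2.95]
contact_force: [-1.1, -2.7, 6.1]
opening: 0.0099
grip_force: 45.0
```

>>> apply_moves(
  motion="0 0 0 0.05 0 0 -0.05;0 0 0 0.1 0 0 0;0 0 0 0.1 0 0 0;0 0 0 0 0 0 0",
)

```text
time: 29.35
tool_pos: [0.5791, -0.1846, 0.0961]
tool_rot: [-3.141, 0.0, 3.0]
contact_force: [-1.9, -2.5, 8.3]
opening: 0.0097
grip_force: 45.0
```

>>> apply_moves(
  motion="0 0 0 0.2 0 0 0;0 0 0 0.2 0 0 0;0 0 0 0.2 0 0 0;0 0 0 0.2 0 0 0;0 0 0 0 0 0 0",
)

```text
time: 29.98
tool_pos: [0.579, -0.1846, 0.0878]
tool_rot: [-3.141, 0.0, 3.0]
contact_force: [-2.5, -3.4, 7.8]
opening: 0.01
grip_force: 45.0
```

>>> apply_moves(
  motion="0 0 0 0.15 0 0 0;0 0 0 0.15 0 0 0;0 0 0 0.1 0 0 0;0 0 0 0.05 0 0 0;0 0 0 0 0 0 0",
)

```text
time: 30.6
tool_pos: [0.579, -0.1846, 0.0854]
tool_rot: [-3.141, 0.001, 3.0]
contact_force: [-7.2, -0.6, 20.6]
opening: 0.0099
grip_force: 45.0
```

>>> apply_moves(
  motion="0 0.03 0 -0.05 0 0 0;0 0 0 0 0 0 0.1;0 0 0 0 0 0 0.15;0 0 0 0 0 0 0.15;0 0 0 0 0 0 0.15;0 0 0 0 0 0 0.15;0 0 0 0 0 0 0.15;0 0 0 0 0 0 0.15;0 0 0 0 0 0 0.15;0 0 0 0 0 0 0.15;0 0 0 0 0 0 0.15;0 0 0 0 0 0 0",
  force=60,
)

```text
time: 32.1
tool_pos: [0.5789, -0.1847, 0.0854]
tool_rot: [3.14, 0.001, 1.549]
contact_force: [-4.7, -1.6, 17.3]
opening: 0.0095
grip_force: 60.0
```

>>> apply_moves(
  motion="0 0 0 0 0 0 0.1;0 0 0 0 0 0 0.1;0 0 0 0 0 0 0.03;0 0 0 0 0 0 0;0 0 0 0 0 0 0;0 0 0 0 0 0 0;0 0 0 0 0 0 0;0 0 0 0 0 0 0",
)

```text
time: 33.1
tool_pos: [0.5789, -0.1847, 0.0854]
tool_rot: [3.14, 0.001, 1.321]
contact_force: [-5.0, -1.5, 17.1]
opening: 0.0101
grip_force: 60.0
```

```bash
python3 d.py; python3 - <<'E'
from fit import *
p=P["scene"]; cv2.imwrite("pics/c8.png",cv2.resize(p["img"][185:315,190:440,::-1],(800,416),interpolation=cv2.INTER_CUBIC))
E
```

```text
t 33.1 pos [ 0.5789 -0.1847  0.0854] rot [3.140e+00 1.000e-03 1.321e+00] F [-5.  -1.5 17.1] T [-0.44  0.89  0.18] grip 60.0 open 0.0101 q6 -0.184
```

View pics/c8.png

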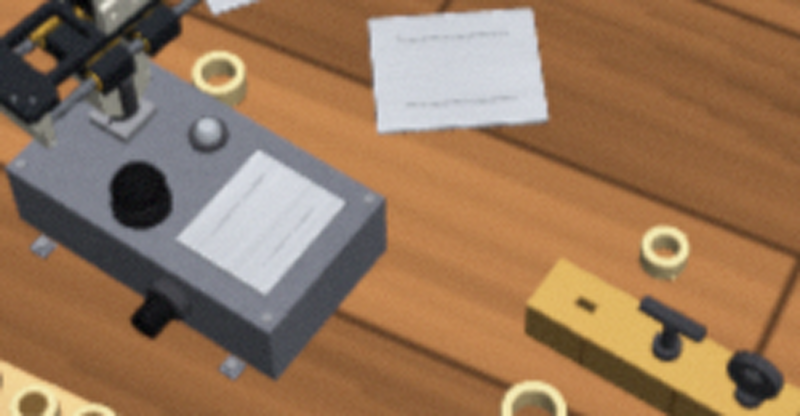

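The key is home with its collar on the nose at (122,115), turned 1.68 rad. The 0.18 N·m resistance matches the spring plus both discs. The cover is flat and the other keys are still standing, so I'm handing in.

```bash
python3 -c "
from cell import robot
print(robot.hand_in())"
```

```text
the job is handed in; nothing more can be done
None
```

I handed the job in at 33 s of the 67 s allowed; no verdict came back. The cover is snapped flat, and the rectangular-bow key is home in the switch, turned 1.68 rad clockwise at the tool and still gripped at 60 N. The tee and round keys still stand in the block.

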